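# Cover the open pan and set its warmer knob

## Robot

A 6-joint arm with a two-finger parallel gripper is mounted at the origin on the work surface. World frame = base frame: x ahead of the robot, y to its left, z up, the work surface at z = 0. Lengths are in mm, angles in rad, forces in N, time in s.
With the tool pointing down it reaches from about 300 to 775 mm from the base axis. Payload 14.6 kg.
Tool frame: the origin (TCP) lies between the finger pads; the fingertips stand 11 mm ahead of it and the grasp point (between the pads) lies 8 mm behind it; z points along the fingers, y is the line along which they close (so a half turn about z gives the same grasp; the last joint's range is limited). The gripper opens to 94 mm and grips with 3 to 60 N. Pads are 16 mm wide; open, the fingers measure 119 mm over their backs; the gripper's body (75 mm by 177 mm) begins 78 mm behind the grasp point.
Start: joints at [1.111, 0.3, 1.521, -0, 1.321, -0.067], TCP at [210.524, 508.103, 216.446] pointing down, gripper open.
Joint ranges: [-3.03, 3.03], [-0.79, 2.21], [0.23, 2.52], [-1.04, 4.18], [0, 3.07], [-2.55, 2.55]. Speed limits (rad/s): [2.22, 2.22, 2.57, 3.14, 3.14, 3.14].

## Interface

Orientations are given as [roll, pitch, yaw] about the fixed x, y, z axes, in that order (R = Rz(yaw) Ry(pitch) Rx(roll)).
In Python, from cell import manip gives the robot as it stands. The module is installed in compiled form; this text tells all that it offers.
- The arm moves only by the tool arm_command, never from a script. Its argument "rows" is one flat list of numbers, 5 for each row, row after row: the shift along the world's x, y, z in mm, then the turn about the world's z in degrees, then the finger opening in mm, from 0 to 94. In form: [dx, dy, dz, twist, jaw, dx, dy, dz, twist, jaw, ...]. A call has 1 to 5 rows; each row shifts and turns the commanded pose from where the row before left it; what a row does not reach is not made up. A row lasts 1/8 s, in which the tool goes at most 62.5 mm and 10.7 degrees, less where a joint would pass 70% of its speed; a pose out of reach is approached as far as the arm can. A call is refused whole if a number of a shift passes 62.5 or a number of a turn 10.7, either way. A call with a gripper value outside its range is refused whole. The fingers move at their own pace and stop on an object; "newtons" is the grip in N (left out, the last holds). Time passes only in rows, so rows that do not move let the fingers close. It gives the time, the measured TCP pose, the force and the opening at its end, in the units of the state.
- manip.read_state(): the state, without advancing time (a new reading comes with each control period).
- manip.camera(name): name is "scene" or "side" or "wrist"; returns a dict with "image" (400x640x3 uint8, blue, green, red), "z_map" (400x640 float32, mm along the optical axis (not along the pixel's ray), 0 where there is no reading), "fx", "fy", "cx", "cy" (pixels), "pose" (4x4, takes a point from camera to world coordinates). Camera axes: x right, y down, z forward; pixel columns grow to the right and rows downward; lengths in mm; the calibration is good to about 2 mm. A picture is of the moment at which its call begins.
- manip.sign_off(): hands the job in, once; it reports no verdict.
The state is a dict: "clock": time; "joints": joint angles; "qd": joint speeds; "effort": joint torques, N m; "eef_pos": TCP position; "eef_rot": TCP orientation; "wrist_force": force on the tool from outside, world axes, zero at the start; "moment": the same for the moment, N m; "finger_gap": finger opening in mm.
Only numpy, scipy, OpenCV 4.12 (cv2) and the standard library are available. Lean on these libraries where they do the work, as an engineer would, in place of code of your own. Each camera call takes 0.05 s, during which the arm holds its last target. There are 200 camera calls.

## Task

Get the open pan of the food warmer ready to warm up: put the loose lid properly on it, and set the knob of that pan's well to the two-dot mark. The knobs are of the push-to-turn kind: push it in only as hard as it needs to come free, turn, and let it spring out and lock in its notch; do not touch the other knobs, and leave the rest of the counter as it is.

Things in the scene. Friction and masses are not known exactly. Their poses are not given: they have to be found in the camera images.
- warmer: Stainless food warmer, 320 mm deep (x), 500 wide (y), deck 120 high, fixed. Origin: centre of its underside, x away from the robot, y left. Four pan wells in the deck at x +52, y +172.5, +57.5, -57.5, -172.5 mm. In front, a panel sloping 15 degrees down to the robot with four black knobs in a row, 60 mm apart: leftmost knob for the leftmost well, and so on.
- bezel0: Fixed collar of the leftmost knob. Origin: where the knob's axis meets the panel face; z out of the panel, x up the slope, y left. Knobs: skirt 38 mm across, 6 thick; on it a bar grip 36 long, 12 wide, 18 high with a white pointer line. Pushed on their shafts to unequal depths: skirt underside 10 to 14 mm off the panel face (bar top 34 to 38 mm), unmeasured.
- bezel1: Fixed collar of the second from the left knob. Origin: where the knob's axis meets the panel face; z out of the panel, x up the slope, y left. Marks round each knob: a short bar up the slope (off), then clockwise one, two and three dots, 40 degrees apart, 25 mm from the axis.
- bezel2: Fixed collar of the third from the left knob. Origin: where the knob's axis meets the panel face; z out of the panel, x up the slope, y left.
- bezel3: Fixed collar of the rightmost knob. Origin: where the knob's axis meets the panel face; z out of the panel, x up the slope, y left. A low black rocker switch lies 105 mm to the right of it.
- dial0 (a joint): Angle of the leftmost knob, rad, clockwise seen from outside; starts at off. All knobs: at 0 (off) the bar lies along the collar's x, pointer up the slope; one, two and three dots are at 0.698, 1.396, 2.094. Push-to-turn: locked in a notch (0.033 play) at each of these four places.
- dial1 (a joint): Angle of the second from the left knob, rad, clockwise seen from outside; starts at three dots (2.094). All knobs: a spring holds the knob out with 4 N. The springs differ, 1 to 2.5 N more per mm of push, but each knob comes free to turn at about 11 N, after 3 to 7 mm, with no stop felt there; hold it near 14 N while turning. Over 17 N the switch behind it is damaged.
- dial2 (a joint): Angle of the third from the left knob, rad, clockwise seen from outside; starts at off. All knobs: pushed in, it turns lightly (0.03 N m); let go within 0.05 rad of a notch, it springs out into it and locks.
- dial3 (a joint): Angle of the rightmost knob, rad, clockwise seen from outside; starts at one dot (0.698).
- plunge0 (a joint): How far the leftmost knob is pushed in along its axis, m; 0 is sprung right out.
- plunge1 (a joint): How far the second from the left knob is pushed in along its axis, m; 0 is sprung right out.
- plunge2 (a joint): How far the third from the left knob is pushed in along its axis, m; 0 is sprung right out.
- plunge3 (a joint): How far the rightmost knob is pushed in along its axis, m; 0 is sprung right out.
- pan_open: The one pan without a lid: stainless, empty, walls 3 mm (opening 159 x 91), body 165 x 97 mm (x, y), 65 deep, flat rim 176 x 108; hangs by the rim in a well, rim top 3 mm over the deck, square to the warmer. Origin: centre of its underside, 62 mm below the deck.
- pan_a: Covered pan, a bystander: body 165 x 97 mm (x, y), 65 deep, flat rim 176 x 108; hangs by the rim in a well, rim top 3 mm over the deck, square to the warmer. Origin: centre of its underside, 62 mm below the deck. Lid and handle like the loose lid's, bar top 101 mm over the origin.
- pan_b: Covered pan, as pan_a.
- pan_c: Covered pan, as pan_a.
- lid: Loose stainless pan lid, 0.25 kg, handle up, on the counter left of the warmer. Plate 176 x 108 x 3 mm (x, y), below it a plug 151 x 83, 6 deep (4 mm clearance in the pan). Bar handle along x, 70 long, 12 wide, at 30 to 42 mm over the origin, 21 mm clear of the plate, legs 31 mm either side. Origin: centre of the plug's underside; seated, 59 mm above the pan's.
- tub_wide: Bystander: plastic tub with magenta lid, 202 x 142 x 70 mm; origin centre of underside.
- tub_small: Bystander: plastic tub with magenta lid, 142 x 112 x 60 mm; origin centre of underside.
- jar: Bystander: jar, 68 mm in diameter, 95 high; origin centre of underside.
- spatula: Bystander: spatula lying on the counter, 240 mm long; origin under its middle.
- carton: Bystander: folded snack carton 140 x 110 x 55 mm; origin centre of underside.

How it is judged (in metres and radians):
At the end, for the whole second after the job is handed in: The lid lies still and flat on the open pan, plug inside (centred within 8 mm, square within 0.12 rad, height within 3 mm); that well's knob is at the two-dot notch (1.396 rad within 0.1), sprung out (under 1.2 mm in); the other knobs are at their starting notches (within 0.1) (horizontal distance between lid and pan_open below 0.008 m and z of lid in the frame of pan_open between 0.056 and 0.062 m and angle between the x axis of lid and the x axis of pan_open, either way round below 0.12 rad and angle between lid's own z axis and vertical below 0.05 rad and linear speed of lid below 0.02 m/s and ((y of pan_open in the frame of warmer between 0.1425 and 0.2025 m and value of joint plunge0 below 0.0012 m and value of joint dial0 between 1.296 and 1.496 rad and value of joint dial1 between 1.994 and 2.194 rad and value of joint dial2 between -0.1 and 0.1 rad and value of joint dial3 between 0.598 and 0.798 rad) or (y of pan_open in the frame of warmer between 0.0275 and 0.0875 m and value of joint plunge1 below 0.0012 m and value of joint dial0 between -0.1 and 0.1 rad and value of joint dial1 between 1.296 and 1.496 rad and value of joint dial2 between -0.1 and 0.1 rad and value of joint dial3 between 0.598 and 0.798 rad) or (y of pan_open in the frame of warmer between -0.0875 and -0.0275 m and value of joint plunge2 below 0.0012 m and value of joint dial0 between -0.1 and 0.1 rad and value of joint dial1 between 1.994 and 2.194 rad and value of joint dial2 between 1.296 and 1.496 rad and value of joint dial3 between 0.598 and 0.798 rad) or (y of pan_open in the frame of warmer between -0.2025 and -0.1425 m and value of joint plunge3 below 0.0012 m and value of joint dial0 between -0.1 and 0.1 rad and value of joint dial1 between 1.994 and 2.194 rad and value of joint dial2 between -0.1 and 0.1 rad and value of joint dial3 between 1.296 and 1.496 rad))); the robot touches nothing.
It fails at once if A knob other than the open pan's is touched by the robot (over 0.5 N) ((not (y of pan_open in the frame of warmer between 0.1425 and 0.2025 m) and contact force between any of the fingers, the arm and bezel0 above 0.5 N) or (not (y of pan_open in the frame of warmer between 0.0275 and 0.0875 m) and contact force between any of the fingers, the arm and bezel1 above 0.5 N) or (not (y of pan_open in the frame of warmer between -0.0875 and -0.0275 m) and contact force between any of the fingers, the arm and bezel2 above 0.5 N) or (not (y of pan_open in the frame of warmer between -0.2025 and -0.1425 m) and contact force between any of the fingers, the arm and bezel3 above 0.5 N)).
It fails at once if The knob is pushed in with more than 17 N (13.7, 5.2, 12.4 and 5.6 mm of push on the four springs) (value of joint plunge0 above 0.0137 m or value of joint plunge1 above 0.0052 m or value of joint plunge2 above 0.0124 m or value of joint plunge3 above 0.0056 m).
It fails at once if A knob is forced round while still locked (over 0.08 rad from every notch though not pushed in far enough) ((value of joint plunge0 below 0.0063 m and not (value of joint dial0 between -0.08 and 0.08 rad) and not (value of joint dial0 between 0.618 and 0.778 rad) and not (value of joint dial0 between 1.316 and 1.476 rad) and not (value of joint dial0 between 2.014 and 2.174 rad)) or (value of joint plunge1 below 0.0017 m and not (value of joint dial1 between -0.08 and 0.08 rad) and not (value of joint dial1 between 0.618 and 0.778 rad) and not (value of joint dial1 between 1.316 and 1.476 rad) and not (value of joint dial1 between 2.014 and 2.174 rad)) or (value of joint plunge2 below 0.0056 m and not (value of joint dial2 between -0.08 and 0.08 rad) and not (value of joint dial2 between 0.618 and 0.778 rad) and not (value of joint dial2 between 1.316 and 1.476 rad) and not (value of joint dial2 between 2.014 and 2.174 rad)) or (value of joint plunge3 below 0.0019 m and not (value of joint dial3 between -0.08 and 0.08 rad) and not (value of joint dial3 between 0.618 and 0.778 rad) and not (value of joint dial3 between 1.316 and 1.476 rad) and not (value of joint dial3 between 2.014 and 2.174 rad))).
It fails at once if A bystander tub, jar, carton or the spatula is shifted by more than 30 mm (distance of any of tub_wide, tub_small, jar, spatula, carton from where it was at the start of the episode above 0.03 m).
It fails at once if A pan is lifted or shoved out of its well by more than 15 mm (distance of any of pan_open, pan_a, pan_b, pan_c from where it was at the start of the episode above 0.015 m).
It also fails if it takes over 61 s, if anything falls off the work surface, if the arm or the gripper's body presses on something with over 40 N, if the wrist force passes 120 N, or if a joint passes its speed limit or range.

## Working session

There is one attempt and no reset: what is moved stays moved. The work goes in short steps, Python scripts to look and compute and a tool call to move; the robot and the scene stay as the last step left them, time stands still between calls to the robot, and variables do not carry over. Pictures are saved under pics/ and viewed, on a budget of 10 in all, crops included, one or two more only if the job needs it, and the job is handed in when it is done.

Besides the shell and the picture viewer there is one more tool, called as name(argument=value, ...), one argument or row to a line, values as JSON. arm_command: Moves the arm, as the interface text tells. Its arguments: {"type":"object","properties":{"rows":{"type":"array","items":{"type":"number"}},"newtons":{"type":"number"}},"required":["rows"]}

```bash
mkdir -p pics; cat > h.py <<'E'
import numpy as np, cv2
from cell import manip
def snap(n,f=None):
    c=manip.camera(n)
    if f: cv2.imwrite('pics/'+f,c['image'])
    np.savez('pics/'+n+'.npz',**c)
    return c
def cloud(c):
    z=c['z_map'].astype(float); v,u=np.indices(z.shape)
    P=np.stack([(u-c['cx'])/c['fx']*z,(v-c['cy'])/c['fy']*z,z],-1)
    T=np.array(c['pose']); W=P@T[:3,:3].T+T[:3,3]; W[z==0]=np.nan
    return W
E
python3 - <<'E'
from h import *
a=snap('scene','s1.png'); b=snap('side','d1.png')
print(np.round(a['pose'],2),np.round(b['pose'],2)); s=manip.read_state(); print(s)
E
```

```text
[[ 5.10000e-01  7.00000e-01 -5.10000e-01  1.35382e+03]
 [ 8.60000e-01 -4.10000e-01  3.00000e-01 -4.54140e+02]
 [-0.00000e+00 -5.90000e-01 -8.10000e-01  1.44897e+03]
 [ 0.00000e+00  0.00000e+00  0.00000e+00  1.00000e+00]] [[ 7.5000e-01 -3.5000e-01  5.7000e-01 -2.6295e+02]
 [-6.7000e-01 -4.2000e-01  6.2000e-01 -8.3413e+02]
 [ 2.0000e-02 -8.4000e-01 -5.5000e-01  8.3766e+02]
 [ 0.0000e+00  0.0000e+00  0.0000e+00  1.0000e+00]]
{'clock': 0.1, 'joints': array([ 1.11140511e+00,  3.00408449e-01,  1.52149871e+00, -3.73598652e-05,
        1.32069456e+00, -6.65700927e-02]), 'qd': array([-2.07965905e-05, -1.06113310e-03, -7.12417048e-05, -1.19740222e-03,
       -1.17354639e-03,  5.15907125e-04]), 'effort': array([ 2.17121393e-03, -5.32644367e+01, -3.53282189e+01,  7.10021588e-02,
        2.34889792e-02, -8.04404931e-05]), 'eef_pos': array([210.43830894, 507.91594648, 215.95553337]), 'eef_rot': array([-3.14058341e+00, -3.10160871e-05,  2.74878078e+00]), 'wrist_force': array([ 0.79512643, -0.26222872, -0.19531331]), 'moment': array([-0.01274887,  0.03179244,  0.0151329 ]), 'finger_gap': 93.99789191022191}
```

View pics/s1.png

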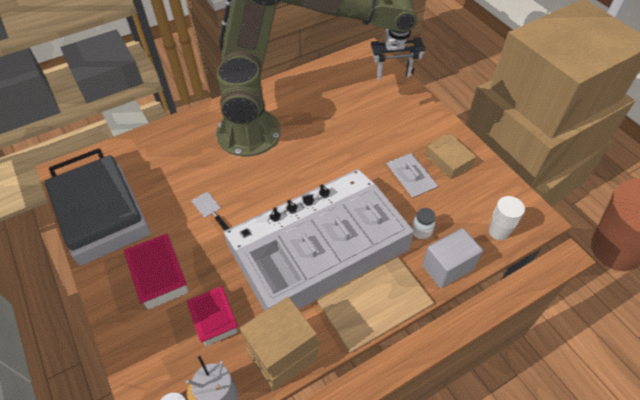

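View pics/d1.png

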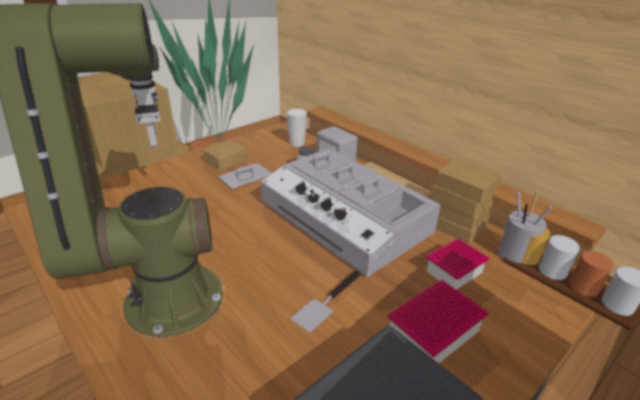

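The scene view shows the open pan in the rightmost well (about px 272,268), its knob at about (275,215), and the loose lid at about (412,173) with the carton beyond it. The side view agrees: open well at about (408,205), its knob at about (340,213). So the knob is dial3.

```bash
python3 - <<'E'
from h import *
cs=[dict(np.load('pics/%s.npz'%n)) for n in('scene','side')]
P=[];C=[]
for c in cs:
    W=cloud(c); ok=np.isfinite(W[...,0]); P.append(W[ok]);C.append(c['image'][ok])
def rect(m,P,name):
    q=P[m][:,:2].astype(np.float32)
    r=cv2.minAreaRect(q); print(name,len(q),np.round(r[0],1),np.round(r[1],1),round(r[2],2),'z',np.round(np.median(P[m][:,2]),1), 'ext',np.round(q.min(0)),np.round(q.max(0)))
for c,n in zip(cs,('scene','side')):
    W=cloud(c); im=c['image']
    def at(u,v): return np.round(W[v,u])
    pts={'scene':dict(lid=(400,175),open=(272,268),knob3=(275,215),knob2=(292,208),knob1=(308,200),knob0=(324,191),deckBR=(385,205),panel=(350,190),jar=(425,212),carton=(452,155)),
    'side':dict(lid=(235,178),open=(408,205),knob3=(340,213),knob2=(326,204),knob1=(312,196),knob0=(300,187),panel=(380,240))}[n]
    print(n,{k:at(*p).tolist() for k,p in pts.items()})
    hgray=(im.max(-1).astype(int)-im.min(-1)<30)
    lid0=at(*pts['lid'])
    m=np.isfinite(W[...,0])&(W[...,2]>4)&(W[...,2]<16)&(np.linalg.norm(W[...,:2]-lid0[:2],axis=-1)<130)&hgray
    rect(m,W,'lidplate'); 
    m2=np.isfinite(W[...,0])&(W[...,2]>32)&(W[...,2]<50)&(np.linalg.norm(W[...,:2]-lid0[:2],axis=-1)<80)&hgray
    rect(m2,W,'handle')
    o=at(*pts['open'])
    m=np.isfinite(W[...,0])&(W[...,2]>114)&(W[...,2]<128)&hgray&(np.linalg.norm(W[...,:2]-o[:2],axis=-1)<480)
    mm=np.zeros(m.shape,np.uint8); mm[m]=1
    k,l,s,_=cv2.connectedComponentsWithStats(cv2.morphologyEx(mm,cv2.MORPH_CLOSE,np.ones((5,5))))
    i=1+np.argmax(s[1:,4]); rect(m&(l==i),W,'deck')
    blk=np.isfinite(W[...,0])&(im.max(-1)<60)&(W[...,2]>90)&(W[...,2]<170)&(np.linalg.norm(W[...,:2]-o[:2],axis=-1)<450)
    k,l,s,_=cv2.connectedComponentsWithStats(blk.astype(np.uint8))
    for j in range(1,k):
        if s[j,4]>8: q=W[l==j]; print('blk',s[j],np.round(np.nanmedian(q,0)),np.round(np.nanmax(q[:,2])))
E
```

```text
scene {'lid': [480.0, 373.0, 11.0], 'open': [609.0, -204.0, 58.0], 'knob3': [487.0, -125.0, 133.0], 'knob2': [493.0, -67.0, 136.0], 'knob1': [483.0, -5.0, 124.0], 'knob0': [484.0, 54.0, 133.0], 'deckBR': [622.0, 198.0, 119.0], 'panel': [510.0, 138.0, 111.0], 'jar': [693.0, 309.0, 86.0], 'carton': [525.0, 563.0, 53.0]}
lidplate 861 [496.3 412.7] [109.9 181.4] 85.13 z 8.4 ext [407. 353.] [588. 471.]
handle 65 [498.  412.5] [16.1 72. ] 86.46 z 40.0 ext [462. 403.] [534. 422.]
deck 8027 [608.  -31.3] [501.5 286.7] 90.0 z 121.9 ext [ 465. -282.] [751. 219.]
blk [320 186   9  11  59] [485.  53. 129.] 147.0
blk [304 196  10   9  66] [484.  -6. 126.] 142.0
blk [287 201  10  11  57] [487. -67. 128.] 146.0
blk [271 209   9  12  61] [ 488. -123.  130.] 143.0
blk [242 230   7   6  27] [ 485. -227.  113.] 118.0
blk [204 367   4   8   9] [ 835. -499.  151.] 167.0
side {'lid': [452.0, 416.0, 10.0], 'open': [718.0, -190.0, 84.0], 'knob3': [474.0, -126.0, 128.0], 'knob2': [472.0, -68.0, 130.0], 'knob1': [463.0, -15.0, 137.0], 'knob0': [473.0, 54.0, 132.0], 'panel': [485.0, -273.0, 112.0]}
lidplate 554 [493.  415.1] [114.  175.8] 86.06 z 11.6 ext [402. 356.] [581. 473.]
handle 56 [493.9 409.7] [14.8 70.5] 85.4 z 41.3 ext [459. 402.] [530. 418.]
deck 3988 [604.5 -31. ] [292.6 506.1] 0.04 z 122.8 ext [ 458. -284.] [751. 222.]
blk [297 185   7   8  42] [472.  52. 127.] 140.0
blk [310 196   7   5  23] [469. -13. 124.] 130.0
blk [322 200   9  10  56] [471. -68. 128.] 143.0
blk [336 211   9   8  56] [ 471. -128.  125.] 139.0
blk [364 231   6   6  19] [ 477. -230.  114.] 116.0
```

arm_command(
  rows=[57, -19, -13, 3.6, 94, 57, -19, -13, 3.6, 94, 57, -19, -13, 3.6, 94, 57, -19, -13, 3.6, 94, 57, -19, -13, 3.6, 94],
)

```text
clock: 0.72
eef_pos: [497.2, 412.1, 150.7]
eef_rot: [-3.141, -0.0, 3.065]
wrist_force: [0.5, 1.0, 1.3]
finger_gap: 94.4
```

```bash
cat > lid.py <<'E'
from h import *
import sys
c=snap('wrist',sys.argv[1] if len(sys.argv)>1 else None); s=manip.read_state()
print('tcp',np.round(s['eef_pos'],1),np.round(s['eef_rot'],3),'q',np.round(s['joints'],2),'F',np.round(s['wrist_force'],1),s['finger_gap'],s['clock'])
W=cloud(c)
E
cat > m1.py <<'E'
exec(open('lid.py').read())
for lo,hi,n in((4,16,'plate'),(34,48,'handle')):
    m=np.isfinite(W[...,0])&(W[...,2]>lo)&(W[...,2]<hi)&(np.hypot(W[...,0]-495,W[...,1]-413)<(130 if n=='plate' else 60))
    r=cv2.minAreaRect(W[m][:,:2].astype(np.float32)); print(n,m.sum(),np.round(r[0],1),np.round(r[1],1),round(r[2],2),np.median(W[m][:,2]))
E
python3 m1.py w1.png
```

```text
tcp [502.2 408.5 148.2] [-3.139e+00 -1.000e-03  3.064e+00] q [ 0.63  0.58  1.29 -0.    1.28 -0.87] F [ 5.2 -2.7 -0.1] 93.91909370892618 0.775
plate 20071 [501.  427.3] [196.9 188.3] 86.62 9.794610090950812
handle 1096 [493.7 413.7] [11.9 69.4] 86.95 42.46086791667469
```

arm_command(
  rows=[-1.5, 0.5, 0, 1, 50, 0, 0, -35, 0, 50, 0, 0, -35, 0, 50, 0, 0, -35, 0, 50, 0, 0, -17, 0, 50],
  newtons=40,
)

```text
clock: 1.4
eef_pos: [492.5, 413.9, 28.0]
eef_rot: [-3.14, -0.002, 3.082]
wrist_force: [0.2, 0.0, -0.2]
finger_gap: 50.5
```

arm_command(
  rows=[0, 0, 0, 0, 50, 0, 0, 0, 0, 0, 0, 0, 0, 0, 0, 0, 0, 0, 0, 0, 0, 0, 0, 0, 0],
)

```text
clock: 2.02
eef_pos: [494.1, 413.7, 29.8]
eef_rot: [3.141, 0.0, 3.08]
wrist_force: [-0.5, 0.4, -1.1]
finger_gap: 13.6
```

arm_command(
  rows=[0, 0, 0, 0, 0, 0, 0, 20, 0, 0, 0, 0, 60, 0, 0, 0, 0, 60, 0, 0, 0, 0, 60, 0, 0],
)

```text
clock: 2.65
eef_pos: [493.6, 413.3, 232.7]
eef_rot: [3.141, 0.001, 3.08]
wrist_force: [0.0, 0.2, -2.0]
finger_gap: 11.4
```

arm_command(
  rows=[0, 0, 0, 0, 0, 20, -50, 0, 0.7, 0, 20, -50, 0, 0.7, 0, 20, -50, 0, 0.7, 0, 20, -50, 0, 0.7, 0],
)

```text
clock: 3.28
eef_pos: [574.0, 211.8, 229.0]
eef_rot: [-3.141, -0.001, 3.13]
wrist_force: [-0.1, 0.3, -3.1]
finger_gap: 11.4
```

```bash
python3 lid.py w2.png
```

```text
tcp [576.1 206.3 228.9] [-3.139e+00 -1.000e-03  3.127e+00] q [ 0.28  0.43  1.31 -0.    1.4  -1.27] F [ 1.9 -5.5 -3.3] 11.378194310811566 3.325
```

arm_command(
  rows=[12, -60, 0, 0, 0, 12, -60, 0, 0, 0, 12, -60, 0, 0, 0, 12, -60, 0, 0, 0, 12, -60, 0, 0, 0],
)

```text
clock: 3.95
eef_pos: [633.7, -88.3, 229.0]
eef_rot: [3.141, -0.001, 3.129]
wrist_force: [0.6, -0.2, -3.2]
finger_gap: 11.6
```

```bash
python3 - <<'E'
from h import *
W=cloud(dict(np.load('pics/scene.npz'))); Z=W[...,2]
def med(m,ax,hi,bins):
    # edge position per strip of the other axis
    o=[]
    q=W[m]
    for a,b in zip(bins[:-1],bins[1:]):
        s=q[(q[:,1-ax]>=a)&(q[:,1-ax]<b)][:,ax]
        if len(s)>3: o.append(s.max() if hi else s.min())
    return np.round([np.median(o),np.std(o)],1)
d=np.isfinite(Z)&(Z>115)&(Z<127)&(W[...,0]>440)&(W[...,0]<800)&(abs(W[...,1])<330)
print('back',med(d,0,1,np.arange(-260,200,10)),'left',med(d,1,1,np.arange(520,740,10)),'right',med(d,1,0,np.arange(520,740,10)))
p=np.isfinite(Z)&(Z<112)&(abs(W[...,0]-643)<110)&(abs(W[...,1]+203)<70)
q=W[p];print('pan interior',p.sum(),np.round(np.percentile(q,[0,1,50,99,100],axis=0),1))
h=np.isfinite(Z)&(Z>150)&(Z<170)&(W[...,0]>560)&(W[...,0]<720)
for y in(141.5,26.5,-88.5):
    m=h&(abs(W[...,1]-y)<40); r=cv2.minAreaRect(W[m][:,:2].astype(np.float32)); print(y,m.sum(),np.round(r[0],1),np.round(r[1],1),round(r[2],1))
E
sed -i 's/^c=snap.*/c=snap("wrist",sys.argv[1] if len(sys.argv)>1 else None); s=manip.read_state()/' lid.py; python3 lid.py w3.png
```

```text
back [749.1   1.6] left [217.7   1.1] right [-281.6    0.4]
pan interior 1790 [[ 534.1 -272.6 -760.1]
 [ 557.6 -240.    -3.3]
 [ 636.9 -187.2   61.3]
 [ 750.8 -136.3  111.3]
 [ 752.8 -133.1  112. ]]
141.5 86 [640.9 139.2] [71.5 15. ] 1.1
26.5 85 [640.7  25.8] [13.4 69.2] 87.9
-88.5 94 [641.6 -89.3] [13.5 71.7] 89.4
tcp [634.1 -95.2 228.5] [-3.140e+00 -1.000e-03  3.125e+00] q [-0.21  0.5   1.22 -0.    1.43 -1.76] F [ 1.5 -6.7 -1.9] 11.436103581538365 4.0
```

View pics/w3.png

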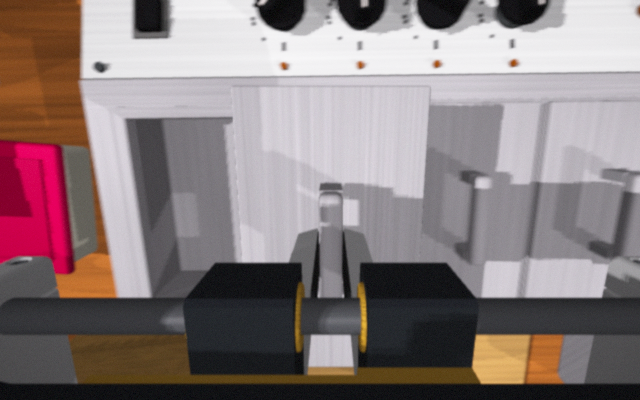

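The wrist view shows the lid held level (front edge row 87, columns 232–430). The open pan's opening is visible at left (inner left edge about column 135, front edge about row 118), and the knobs are at the top. I'll let the arm settle, then compare the lid and the pan in this same camera.

arm_command(
  rows=[0, 0, 0, 0, 0, 0, 0, 0, 0, 0, 0, 0, 0, 0, 0],
)

```text
clock: 4.38
eef_pos: [633.9, -85.1, 229.5]
eef_rot: [3.141, -0.0, 3.131]
wrist_force: [-0.5, -1.0, -2.7]
finger_gap: 11.6
```

```bash
cat > m2.py <<'E'
exec(open('lid.py').read())
Z=W[...,2]; T=s['eef_pos']; ok=np.isfinite(Z)
zl=T[2]-28+9
p=ok&(abs(Z-zl)<6)&(abs(W[...,0]-T[0])<110)&(abs(W[...,1]-T[1])<75)
q=W[p]; print('lid plate',p.sum(),np.round(np.median(q[:,2]),1),'front x',np.round(np.median([q[abs(q[:,1]-y)<3][:,0].min() for y in T[1]+np.arange(-40,41,8)]),1))
e=[];
for x in T[0]+np.arange(-75,0,5):
    r=q[abs(q[:,0]-x)<2.5]
    if len(r)>5: e.append((x,r[:,1].min(),r[:,1].max()))
e=np.array(e); print('lid edges',np.round(np.median(e[:,1:],0),1),'yaw',[round(np.degrees(np.arctan(np.polyfit(e[:,0],e[:,i],1)[0])),2) for i in(1,2)], 'centre y at tcp x',np.round(np.polyval(np.polyfit(e[:,0],e[:,1:].mean(1),1),T[0]),1))
fe=np.array([(y,q[abs(q[:,1]-y)<3][:,0].min()) for y in T[1]+np.arange(-45,46,6)]);print('front-edge yaw',np.round(np.degrees(np.arctan(-np.polyfit(*fe.T,1)[0])),2))
d=ok&(abs(Z-122)<5)
r=W[d&(W[...,0]>480)&(W[...,0]<700)]; print('deck right y',np.round([np.median([r[abs(r[:,0]-x)<3][:,1].min() for x in np.arange(540,640,10) if (abs(r[:,0]-x)<3).sum()>5])],1),np.median(r[:,2]))
# pan opening: rim points' inner edges -> points below rim
o=ok&(Z<112)&(Z>50)&(W[...,1]>-265)&(W[...,1]<-150)&(W[...,0]>540)&(W[...,0]<700)
g=W[o]; print('opening',o.sum(),np.round(np.percentile(g,[0,.5,2],axis=0),1))
iy=[g[abs(g[:,0]-x)<3][:,1].min() for x in np.arange(580,660,8) if (abs(g[:,0]-x)<3).sum()>3]; print('opening right wall y',np.round(iy,1))
ix=[g[abs(g[:,1]-y)<3][:,0].min() for y in np.arange(-245,-165,6) if (abs(g[:,1]-y)<3).sum()>3]; print('opening front x',np.round(ix,1))
h=ok&(Z>150)&(Z<168)&(W[...,1]>-30)
for y in(141.5,26):
    m=h&(abs(W[...,1]-y)<40)
    if m.sum()>20:
        b=W[m]; print('h',y,np.round(b.min(0),1),np.round(b.max(0),1))
E
python3 m2.py w4.png
```

```text
tcp [634.  -85.2 229.6] [3.142 0.    3.131] q [-0.19  0.5   1.22  0.    1.43 -1.75] F [-0.4 -0.6 -2.4] 11.316963243532049 4.425
lid plate 31285 209.7 front x 545.9
lid edges [-138.3  -30.5] yaw [np.float64(-0.49), np.float64(-0.85)] centre y at tcp x -84.8
front-edge yaw -0.64
deck right y [-282.] 123.82942220476744
opening 13375 [[ 559.  -251.1   58.7]
 [ 559.  -250.6   60.2]
 [ 560.5 -250.4   60.5]]
opening right wall y [-250.8 -250.8 -250.7 -250.7 -250.8 -250.9 -250.7 -250.8 -251.  -250.9]
opening front x [559. 559. 559. 559. 559. 559. 559. 559. 559. 559. 559. 559. 559.]
h 141.5 [603.4 133.2 150.1] [672.  146.6 161.7]
h 26 [603.3  19.  150. ] [672.5  31.  161.7]
```

arm_command(
  rows=[1, -30, 0, 0.3, 0, 1, -30, 0, 0.3, 0, 1, -30, 0, 0, 0, 1, -30, 0, 0, 0, 0, 0, -30, 0, 0],
)

```text
clock: 5.05
eef_pos: [638.7, -208.0, 201.1]
eef_rot: [-3.14, 0.004, 3.139]
wrist_force: [0.6, 0.6, -2.5]
finger_gap: 11.6
```

arm_command(
  rows=[0, 0, -30, 0, 0, 0, 0, -8, 0, 0, 0, 0, 0, 0, 0, 0, 0, 0, 0, 0],
)

```text
clock: 5.55
eef_pos: [638.6, -206.3, 163.0]
eef_rot: [-3.141, 0.002, 3.14]
wrist_force: [-0.0, -0.0, -2.0]
finger_gap: 11.6
```

```bash
python3 m2.py w5.png
```

```text
tcp [ 638.5 -206.4  162.9] [-3.141e+00  2.000e-03  3.140e+00] q [-0.37  0.61  1.2   0.    1.33 -1.94] F [-0.8  0.3 -2.9] 11.463392412215423 5.6
lid plate 31314 143.1 front x 550.6
lid edges [-259.9 -152. ] yaw [np.float64(0.08), np.float64(-0.1)] centre y at tcp x -206.0
front-edge yaw -0.08
deck right y [-281.9] 121.96454219773241Traceback (most recent call last):
  File "m2.py", line 16, in <module>
    g=W[o]; print('opening',o.sum(),np.round(np.percentile(g,[0,.5,2],axis=0),1))
                                             ~~~~~~~~~~~~~^^^^^^^^^^^^^^^^^^^
    return _quantile_unchecked(
        a, q, axis, out, overwrite_input, method, keepdims, weights)
    return _ureduce(a,
                    func=_quantile_ureduce_func,
    ...<5 lines>...
                    overwrite_input=overwrite_input,
                    method=method)
    r = func(a, **kwargs)
    result = _quantile(arr,
                       quantiles=q,
    ...<2 lines>...
                       out=out,
                       weights=wgt)
    slices_having_nans = np.isnan(arr[-1, ...])
                                  ~~~^^^^^^^^^
IndexError: index -1 is out of bounds for axis 0 with size 0
```

View pics/w5.png

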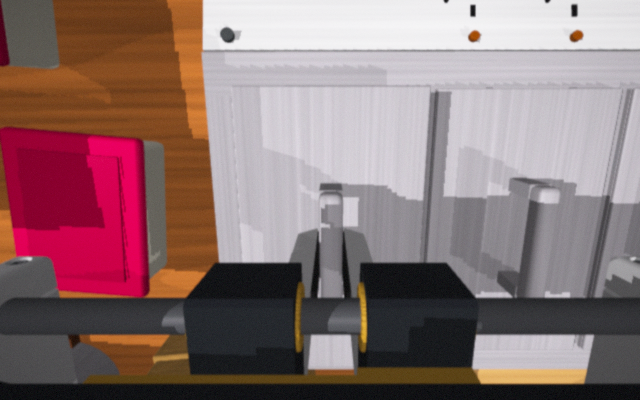

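The lid sits square (yaw about 0°) over the pan at (638.6, −206), against the pan's (638, −205). I'll lower it gently.

arm_command(
  rows=[-0.5, 1, -5, 0, 0, 0, 0, -5, 0, 0, 0, 0, -4, 0, 0, 0, 0, -2, 0, 0, 0, 0, 0, 0, 0],
)

```text
clock: 6.22
eef_pos: [637.7, -205.4, 146.7]
eef_rot: [-3.141, 0.001, 3.14]
wrist_force: [-4.7, 2.2, 7.9]
finger_gap: 11.8
```

arm_command(
  rows=[0, 0, -1, 0, 0, 0, 0, -0.5, 0, 0, 0, 0, 0, 0, 0],
)

```text
clock: 6.6
eef_pos: [637.7, -205.5, 146.7]
eef_rot: [-3.141, 0.002, 3.14]
wrist_force: [-10.2, 3.6, 17.4]
finger_gap: 11.3
```

arm_command(
  rows=[0, 0, 0.5, 0, 30, 0, 0, 0, 0, 40, 0, 0, 0, 0, 40, 0, 0, 40, 0, 40, 0, 0, 60, 0, 40],
)

```text
clock: 7.22
eef_pos: [636.9, -205.2, 243.8]
eef_rot: [3.14, -0.004, 3.14]
wrist_force: [0.9, -0.6, -0.2]
finger_gap: 40.1
```

arm_command(
  rows=[-20, 10, 30, 0, 40, 0, 0, 0, 0, 40, 0, 0, 0, 0, 40],
)

```text
clock: 7.6
eef_pos: [617.5, -195.4, 272.8]
eef_rot: [3.141, -0.002, 3.14]
wrist_force: [-0.6, -0.3, -0.1]
finger_gap: 39.7
```

```bash
cat > m3.py <<'E'
exec(open('lid.py').read())
Z=W[...,2]; ok=np.isfinite(Z)
for y in(140,25,-90,-205):
    m=ok&(Z>148)&(Z<172)&(abs(W[...,1]-y)<30)&(abs(W[...,0]-638)<45)
    if m.sum()>20: 
        r=cv2.minAreaRect(W[m][:,:2].astype(np.float32)); print('handle',y,m.sum(),np.round(r[0],1),np.round(r[1],1),round(r[2],1),np.round(np.median(W[m][:,2]),1))
for x in(570,600):
  for y in(-245,-165,-130,-50,-15):
    m=ok&(abs(W[...,0]-x)<8)&(abs(W[...,1]-y)<5)
    if m.sum(): print((x,y),np.round(np.median(Z[m]),1),end=' ')
E
python3 m3.py w6.png; python3 - <<'E'
import sys; sys.path.insert(0,'.')
E
```

```text
tcp [ 617.5 -195.5  272.3] [ 3.141e+00 -3.000e-03  3.140e+00] q [-0.36  0.5   1.12 -0.    1.53 -1.93] F [-0.1 -0.9  0.1] 40.019217716949875 7.65
handle 25 1528 [638.1  24.8] [69.8 13.2] 0.1 158.7
handle -90 1196 [638.1 -89.6] [12.8 69.5] 90.0 159.2
handle -205 1035 [ 637. -205.] [11.9 69.4] 89.7 159.4
(570, -245) 126.8 (570, -165) 126.7 (570, -130) 126.7 (570, -50) 126.7 (570, -15) 126.8 (600, -245) 393.9 (600, -165) 384.1 (600, -130) 377.1 (600, -50) 126.7 (600, -15) 126.6
```

View pics/w6.png

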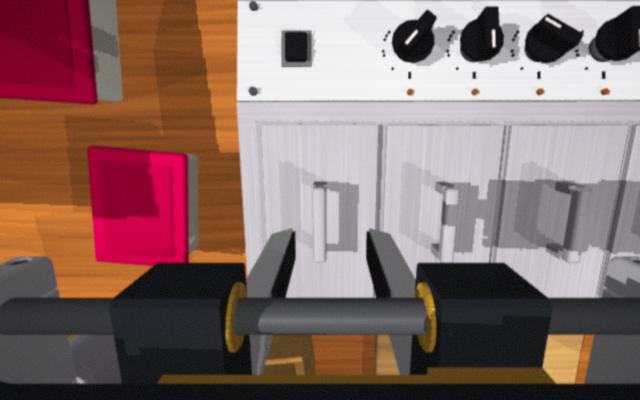

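Lid seated: its plate height (126.7 mm) matches the covered pans, and its handle is at (637, −205), in line. The rightmost knob shows at about px (415,40) with its bar and pointer toward one dot. Next I go over it with the jaw turned to the bar.

arm_command(
  rows=[-35, 18, 0, -10.2, 40, -35, 18, 0, -10.2, 40, -35, 18, 0, -10.2, 40, -32, 16, -30, -10.2, 40, 0, 0, -28, 0, 34],
)

```text
clock: 8.28
eef_pos: [479.1, -124.6, 214.9]
eef_rot: [-3.141, -0.001, 2.425]
wrist_force: [0.7, -0.3, -0.5]
finger_gap: 34.9
```

arm_command(
  rows=[0, 0, 0, 0, 34, 0, 0, 0, 0, 34, 0, 0, 0, 0, 34],
)

```text
clock: 8.65
eef_pos: [481.0, -125.6, 217.1]
eef_rot: [3.141, 0.001, 2.428]
wrist_force: [0.5, -0.5, -0.5]
finger_gap: 33.8
```

```bash
cat > m4.py <<'E'
exec(open('lid.py').read())
im=c['image']; Z=W[...,2]; ok=np.isfinite(Z)
# panel plane: bright points near panel
near=ok&(abs(W[...,0]-480)<45)&(abs(W[...,1]+125)<60)
p=near&(im.min(-1)>140)&(Z>80)&(Z<125)
A=np.c_[W[p][:,:2],np.ones(p.sum())]; k=np.linalg.lstsq(A,W[p][:,2],rcond=None)[0]
for _ in range(3):
    r=abs(A@k-W[p][:,2])<2; k=np.linalg.lstsq(A[r],W[p][:,2][r],rcond=None)[0]
n=np.array([-k[0],-k[1],1]); n/=np.linalg.norm(n); print('panel n',np.round(n,3),'slope',np.round(np.degrees(np.arccos(n[2])),2),p.sum(),'cam',np.round(c['pose'][:3,3]))
xs=np.array([1,0,0])-n[0]*n; xs/=np.linalg.norm(xs); ys=np.cross(n,xs)
H=(W@n)-(np.array([0,0,k[2]])@n)
b=near&(H>26)&(H<42)&(abs(W[...,1]+125)<28)
print('bar top H',np.round(np.percentile(H[b],[1,25,50,75,90,99]),1),b.sum())
ht=np.percentile(H[b],75); b&=abs(H-ht)<2.5
q=W[b]; uv=np.c_[q@xs,q@ys].astype(np.float32); r=cv2.minAreaRect(uv)
print('bar rect',np.round(r[0],1),np.round(r[1],1),round(r[2],1),'top H',round(ht,1))
o=np.array([0,0,k[2]]); ctr=xs*(r[0][0])+ys*r[0][1]+n*(o@n+ht); 
print('bar top centre world',np.round(ctr,1),'foot on panel',np.round(ctr-n*ht,1))
s6=near&(H>10)&(H<24)&(abs(W[...,1]+125)<28)&(im.max(-1)<90); print('skirt H',np.round(np.percentile(H[s6],[5,50,95]),1))
d=r[2] if r[1][0]>r[1][1] else r[2]+90
v=np.cos(np.radians(d))*xs+np.sin(np.radians(d))*ys; print('bar angle in panel',round(d,1),'world yaw',round(np.degrees(np.arctan2(v[1],v[0])),1))
E
python3 m4.py w7.png
```

```text
tcp [ 481.  -125.6  217. ] [3.141e+00 1.000e-03 2.428e+00] q [-0.33  0.18  1.67  0.    1.29 -1.19] F [ 0.2  0.3 -0.8] 33.87665285808009 8.7
panel n [-0.258  0.001  0.966] slope 14.95 11482 cam [429. -81. 386.]
bar top H [27.1 34.1 34.7 35.3 35.7 36.4] 787
bar rect [ 492.7 -121.5] [11.8 36. ] 49.7 top H 35.3
bar top centre world [ 472.6 -121.4  140. ] foot on panel [ 481.7 -121.4  105.9]
skirt H [15.9 17.  18.9]
bar angle in panel 139.7 world yaw 138.8
```

View pics/w7.png

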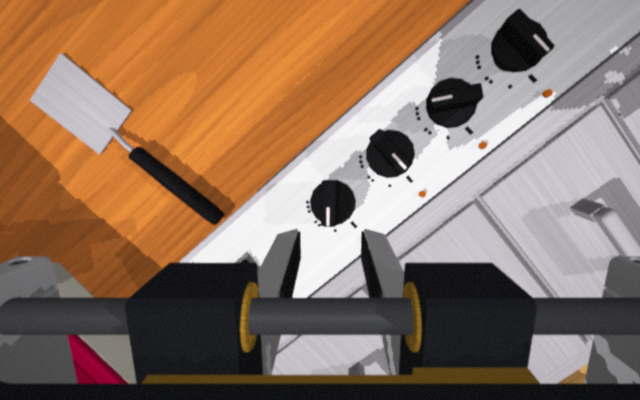

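The bar is fitted as 36 × 11.8 mm, top centre (472.6, −121.4, 140.0), 35 mm off the panel. The panel slope comes out at 14.95°, and bar yaw 138.8° matches the jaw at 139.1°. All of this agrees with the sizes given. Now I descend.

arm_command(
  rows=[-7, 4, -20, -0.3, 34, 0, 0.2, -30, 0, 34, 0, 0, -20, 0, 34, 0, 0, -7, 0, 34, 0, 0, 0, 0, 34],
)

```text
clock: 9.32
eef_pos: [473.8, -121.3, 139.8]
eef_rot: [3.142, 0.0, 2.422]
wrist_force: [-1.1, 0.8, 0.6]
finger_gap: 34.2
```

arm_command(
  rows=[0, 0, 0, 0, 34, 0, 0, 0, 0, 34],
)

```text
clock: 9.57
eef_pos: [473.8, -121.3, 140.1]
eef_rot: [3.141, 0.001, 2.422]
wrist_force: [0.2, 0.7, -0.1]
finger_gap: 33.9
```

arm_command(
  rows=[0, 0, 0, 0, 18, 0, 0, 0, 0, 8, 0, 0, 0, 0, 8, 0, 0, 0, 0, 8, 0, 0, 0, 0, 8],
  newtons=30,
)

```text
clock: 10.2
eef_pos: [473.8, -120.9, 139.5]
eef_rot: [3.141, 0.0, 2.422]
wrist_force: [3.4, 3.5, -0.2]
finger_gap: 12.5
```

arm_command(
  rows=[0.3, 0, -1, 0, 8, 0.2, 0, -1, 0, 8, 0, 0, 0, 0, 8],
)

```text
clock: 10.58
eef_pos: [474.3, -120.9, 138.0]
eef_rot: [3.141, 0.0, 2.423]
wrist_force: [0.1, 5.2, 6.9]
finger_gap: 12.4
```

arm_command(
  rows=[0.3, 0, -1, 0, 8, 0, 0, 0, 0, 8, 0, 0, 0, 0, 8],
)

```text
clock: 10.95
eef_pos: [474.6, -121.0, 137.1]
eef_rot: [3.141, 0.0, 2.423]
wrist_force: [-1.2, 5.9, 8.5]
finger_gap: 12.5
```

arm_command(
  rows=[0.3, 0, -1, 0, 8, 0.1, 0, -0.5, 0, 8, 0, 0, 0, 0, 8, 0, 0, 0, 0, 8],
)

```text
clock: 11.45
eef_pos: [475.0, -121.0, 135.8]
eef_rot: [3.141, 0.001, 2.423]
wrist_force: [-2.3, 5.9, 12.4]
finger_gap: 12.5
```

arm_command(
  rows=[0.1, 0, -0.4, 0, 8, 0, 0, 0, -4, 8, 0, 0, 0, -4, 8, 0, 0, 0, 0, 8],
)

```text
clock: 11.95
eef_pos: [475.3, -120.7, 135.6]
eef_rot: [3.14, 0.0, 2.282]
wrist_force: [-1.3, 7.3, 12.2]
finger_gap: 12.3
```

arm_command(
  rows=[0.1, 0, -0.4, -5, 8, 0, 0, 0, -5, 8, 0, 0, 0, -5, 8, 0, 0, 0, 0, 8],
)

```text
clock: 12.45
eef_pos: [475.8, -120.7, 135.5]
eef_rot: [3.139, 0.001, 2.02]
wrist_force: [0.1, 8.0, 13.2]
finger_gap: 12.8
```

```bash
python3 -c "
from h import *
s=manip.read_state();print(s['wrist_force'],s['moment'],s['eef_pos'],np.degrees(s['eef_rot'][2]))"
```

```text
[ 0.07438487  8.02868678 13.23214865] [ 1.86638984 -0.3758183   0.08856205] [ 475.82794584 -120.7267149   135.452972  ] 115.72905300149345
```

arm_command(
  rows=[0, 0.2, -0.2, -5, 8, 0, 0, 0, -5, 8, 0, 0, 0, -4, 8, 0, 0, 0, -2, 8, 0, 0, 0, 0, 8],
)

```text
clock: 13.08
eef_pos: [476.2, -121.0, 135.5]
eef_rot: [3.138, 0.001, 1.741]
wrist_force: [3.3, 5.9, 13.4]
finger_gap: 12.9
```

```bash
cat > m5.py <<'E'
from h import *
c=snap('side','d2.png'); s=manip.read_state();print(s['wrist_force'],s['moment'],s['eef_pos'],np.degrees(s['eef_rot'][2]))
cv2.imwrite('pics/d2c.png',cv2.resize(c['image'][150:270,260:420],None,fx=5,fy=5,interpolation=cv2.INTER_CUBIC))
E
python3 m5.py
```

```text
[ 3.73574457  5.38944134 13.27950146] [ 1.18488814 -0.77274385  0.08786861] [ 476.23421069 -121.01056058  135.54312951] 99.7892635323948
```

```bash
python3 - <<'E'
from h import *
c=snap('wrist'); im=c['image']
W=cloud(c); n=np.array([-.2588,0,.9659]); foot=np.array([481.7,-121.4,105.9]); xs=np.array([.9659,0,.2588]); ys=np.array([0,1.,0])
D=W-foot; H=D@n; X=D@xs; Y=D@ys
b=np.isfinite(H)&(H>22)&(H<34)&(np.hypot(X,Y)<22)&(im.max(-1)<110)
print(b.sum()); q=np.c_[X[b],Y[b]].astype(np.float32)
print(np.round(np.c_[np.percentile(q,[0,50,100],axis=0)],1), np.round(np.percentile(H[b],[5,50,95]),1)); 
r=cv2.minAreaRect(q); print(r)
v,u=np.where(b); print(u.min(),u.max(),v.min(),v.max())
T=np.array(c['pose']); p=np.linalg.inv(T)@np.r_[foot+n*30,1]; uu=int(c['fx']*p[0]/p[2]+c['cx']); vv=int(c['fy']*p[1]/p[2]+c['cy']); print('axis px',uu,vv)
cr=im[max(0,vv-90):vv+60,max(0,uu-100):uu+100]
cv2.imwrite('pics/w8.png',cv2.resize(cr,None,fx=4,fy=4,interpolation=cv2.INTER_CUBIC))
E
```

```text
1497
[[-13.4 -17.4]
 [  0.9   4.6]
 [ 17.6  18.4]] [24.  30.7 32. ]
((-0.9129419326782227, 1.0533294677734375), (34.51187515258789, 27.913278579711914), 72.40790557861328)
310 365 215 282
axis px 327 251
```

View pics/w8.png

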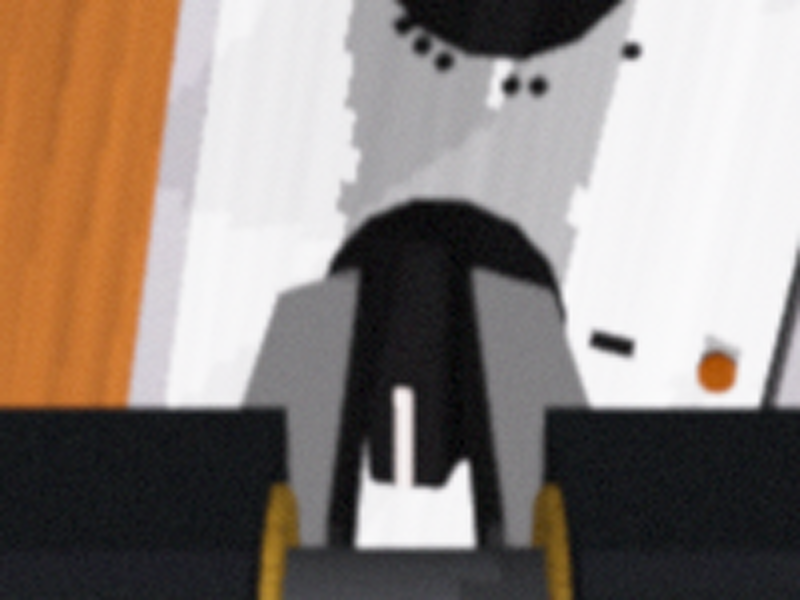

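The knob has turned with the jaw: bar and pointer line run straight between the pads (pointer at about px (402,440) of the crop). Tool yaw of 99.8° is the two-dot direction. Now I let it spring out.

arm_command(
  rows=[-0.5, 0, 2, 0, 8, -0.5, 0, 2, 0, 8, 0, 0, 0, 0, 8, 0, 0, 0, 0, 8],
)

```text
clock: 13.68
eef_pos: [475.2, -121.0, 139.0]
eef_rot: [3.138, 0.001, 1.742]
wrist_force: [7.3, 4.8, 5.0]
finger_gap: 13.0
```

arm_command(
  rows=[0, 0, 0, 0, 20, 0, 0, 0, 0, 32, 0, 0, 0, 0, 32, 0, 0, 30, 0, 32, 0, 0, 50, 0, 32],
)

```text
clock: 14.3
eef_pos: [473.1, -120.9, 217.6]
eef_rot: [-3.138, -0.002, 1.742]
wrist_force: [0.3, -0.1, 0.6]
finger_gap: 31.9
```

arm_command(
  rows=[-20, 0, 10, 0, 32, 0, 0, 0, 0, 32, 0, 0, 0, 0, 32],
)

```text
clock: 14.68
eef_pos: [454.0, -121.0, 227.2]
eef_rot: [-3.141, -0.0, 1.742]
wrist_force: [0.3, -0.8, -0.1]
finger_gap: 31.7
```

```bash
python3 m4.py w9.png; python3 - <<'E'
from h import *
c=snap('scene','s2.png'); W=cloud(c); Z=W[...,2]
a=cv2.resize(c['image'][140:320,180:480],None,fx=2.6,fy=2.6,interpolation=cv2.INTER_CUBIC)[:, :780]
w=cv2.imread('pics/w9.png')
cv2.imwrite('pics/final.png',np.vstack([cv2.resize(w,(480,300)),cv2.resize(a,(480,288))]))
m=np.isfinite(Z)&(Z>148)&(Z<172)&(abs(W[...,1]+205)<30)&(abs(W[...,0]-641)<45)
print('lid handle scene',cv2.minAreaRect(W[m][:,:2].astype(np.float32)),np.median(Z[m]))
E
```

```text
tcp [ 454. -121.  227.] [-3.140e+00 -1.000e-03  1.742e+00] q [-0.34  0.11  1.72 -0.    1.31 -0.51] F [0.2 0.7 0.1] 32.17047893341711 14.725
panel n [-0.258  0.     0.966] slope 14.96 9440 cam [442. -55. 396.]
bar top H [26.6 34.1 34.7 35.3 35.7 36.5] 676
bar rect [ 493.1 -121.3] [11.9 36. ] 8.7 top H 35.3
bar top centre world [ 473.  -121.3  140. ] foot on panel [ 482.1 -121.3  105.9]
skirt H [15.8 17.  20.8]
bar angle in panel 98.7 world yaw 98.4
lid handle scene ((641.0968017578125, -205.7613067626953), (13.127665519714355, 71.18777465820312), 89.11775970458984) 157.64484281664295
```

View pics/final.png

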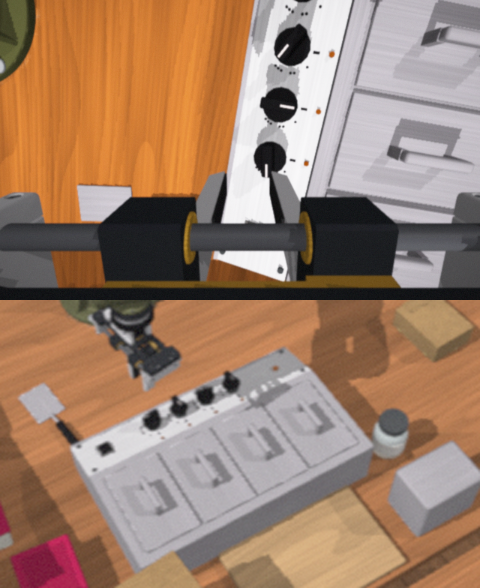

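The final views show the knob's pointer near two dots and the bar top back at 35.3 mm, as before the turn. All four pans are covered and the other items look undisturbed. Handing in.

```bash
python3 -c "
from cell import manip
print(manip.sign_off())"
```

```text
the job is handed in; nothing more can be done
None
```

The loose lid is on the open pan (rightmost well), and I turned that well's knob (dial3) from one dot to two dots. I handed the job in about 15 s into the 61 s allowed, and no verdict was reported.

- **Lid:** the wrist camera puts its handle at (637, −205) mm, about 1 mm from the pan centre and square to within about 0.5°. The plate is at 126.7 mm, the same as on the covered pans. While seating it, I saw up to about 17 N downward and 10 N sideways on the wrist.
- **Knob:** I gripped the bar and pushed along its axis, reading about 12–14 N on the wrist. I then turned it 39° and let it spring out. The bar now reads about 1.42 rad against 1.396, within the tolerance of 0.1 rad. Its top is 35.3 mm off the panel, the same as before the turn, so it has sprung out.
- **Rest of the counter:** in the last pictures the other knobs I could see, the tubs, jar, carton and spatula look undisturbed, but I did not measure them. The gripper ended clear of everything.
- **Disagreement:** the scene camera reads x about 3 mm larger than the wrist camera for the same handles. I relied on the wrist camera's comparison of lid and pan, which are both in its view.

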